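# Vent, clamp and seal a culture box

## Robot

A 6-joint arm with a two-finger parallel gripper is mounted at the origin on the work surface. World frame = base frame: x ahead of the robot, y to its left, z up, the work surface at z = 0. Lengths are in m, angles in rad, forces in N, time in s.
With the tool pointing down it reaches from about 0.35 to 0.975 m from the base axis. Payload 4.9 kg.
Tool frame: the origin (TCP) lies midway between the tips of the shut fingers; the grasp point (between the pads) lies 19 mm behind it (ctrl.hold_point_z is the distance from the TCP to the grasp point, in m); z points along the fingers, y is the line along which they close (so a half turn about z gives the same grasp; the last joint's range is limited). The gripper opens to 85 mm and grips with 20 to 120 N. Pads are 22 mm wide; open, the fingers measure 114 mm over their backs; the gripper's body (76 mm by 85 mm) begins 54 mm behind the grasp point. The pads swing forward as they close: fully open they stand 13 mm farther back than shut.
Start: joints at [1.046, 0.053, 1.613, -0, 1.476, -0.119], TCP at [0.247, 0.574, 0.204] pointing down, gripper open.
Joint ranges: [-3.01, 3.01], [-1.01, 2.22], [0.06, 2.58], [-1.02, 4.17], [0.09, 2.62], [-3.14, 3.14]. Speed limits (rad/s): [2.57, 2.57, 3.14, 3.14, 3.14, 3.14].

## Interface

Orientations are given as a rotation vector (axis times angle).
In Python, from station import status, viewer, finish_job, ctrl gives the robot as it stands.
- The arm moves only by the shell command python3 -m jog 'ROWS' [FORCE]. ROWS is JSON, a list of rows, each a list of 7 numbers: the turn, a rotation vector about the tool's x, y, z each as a share of 5 degrees, from -1 to 1, then the shift along the tool's x, y, z each as a share of 30 mm, from -1 to 1, then the opening, from -1 (shut) to 1 (fully open). A call has 1 to 5 rows; each row shifts and turns the commanded pose from where the row before left it, along the tool's axes as they then stand; what a row does not reach is not made up. A row lasts 1/8 s, in which the tool goes at most 62.5 mm and 10.7 degrees, less where a joint would pass 70% of its speed; a pose out of reach is approached as far as the arm can. A call with a number of a shift or a turn outside -1 to 1 is refused whole. A call with a gripper value outside its range is refused whole. The fingers move at their own pace and stop on an object; FORCE is the grip in N (left out, the last holds). Time passes only in rows, so rows that do not move let the fingers close. It gives the time, the measured TCP pose, the force, the opening and the grip force at its end, in the units of the state.
- status.get_obs(): the state, without advancing time (a new reading comes with each control period).
- viewer.get_image(name): name is "scene" or "top" or "wrist"; returns a dict with "img" (384x512x3 uint8, red, green, blue), "fovy" (degrees; the focal length in pixels is half the picture's height over the tangent of half this angle, whatever the lens; pixels are square), "cx", "cy" (the principal point, pixels), "distortion" ([k1, k2, p1, p2, k3] as OpenCV has them; the pictures are not rectified), "rvec" (rotation vector, rad) and "tvec" (3), from world to camera coordinates, as OpenCV has them. Camera axes: x right, y down, z forward; pixel columns grow to the right and rows downward; lengths in m; the calibration is good to about 2 mm. A picture is of the moment at which its call begins. There is no depth.
- finish_job(): hands the job in; it is judged then, once.
The state is a dict: "t": time; "q": joint angles; "dq": joint speeds; "effort": joint torques, N m; "tool_pos": TCP position; "tool_rot": TCP orientation; "contact_force": force on the tool from outside, world axes, zero at the start; "wrist_torque": the same for the moment, N m; "opening": finger opening in m; "grip_force": force on a finger pad.
Only numpy, scipy, OpenCV 4.12 (cv2) and the standard library are available. Lean on these libraries where they do the work, as an engineer would, in place of code of your own. Each camera call takes 0.05 s, during which the arm holds its last target. There are 200 camera calls.

## Task

Get the closed culture box ready for the incubator. First pull its blue vent knob up until it clicks out; with the vent open, swing the wire bail over from the back of the lid and press its bar down, no harder than needed, until the red spring catch holds it by itself; when the bail stays down on its own, push the vent knob fully home. Leave the dishes, marker, pot and cup where they are.

Things in the scene. Friction and masses are not known exactly. Their poses are not given: they have to be found in the camera images.
- box: Clear culture box with a grey lid, 180 x 300 mm in plan (x, y), lid top 115 mm above its underside; fixed to the bench. Origin: centre of the underside, z up. Box -x is the edge with the red catch, box +x the edge with the bail's hinge, the vent is on the -y part of the lid, a small dish lies on the +y part.
- bail (a joint): Angle (rad) of the wire bail about its hinge: 0 = level over the lid, towards box -x; pi/2 = upright; starts open at 1.75 to 2.1, leaning back over the box's +x edge (stop at 2.15). The hinge is stiff (0.06 Nm): the bail stays where it is left above about 0.7 rad; below that a spring of 0.1 to 0.15 Nm lifts it again unless the catch holds it.
- bail_hinge (a point): Middle of the bail's hinge axis, on box x = +45 mm, y = 0, 44 mm above the lid top. The axis runs along box y. Fixed to the box.
- bail_bar (a point): Middle of the bail's cross bar, 90 mm from the hinge axis: a steel bar 10 mm thick and 100 mm long along box y, with a yellow sleeve 12 mm thick on the middle 45 to 56 mm, where it is to be gripped or pressed. Side arms run from its ends (y = +-50 mm) to the hinge; the space between them is open. Axes turn with the bail; y is along the bar.
- catch: Red spring catch on the lid. Origin on the lid top below the middle of the closed bar (box x = -45 mm, y = 0); its pose does NOT tell its height setting. Two red noses (y = +-38 mm, 18 mm wide at most) snap over the bar, joined by a red cross piece on a slotted steel post 36 mm towards box -x (post 74 mm high); the bar's middle 55 mm stays free to press. Over 30 N on the catch breaks it.
- catch_mid (a point): Middle of the height range of the held bar's centre: 44 mm above the lid top, above the catch's origin. A screw sets the catch up to 16 mm higher or lower, not measured. From 12 mm above the set height the noses resist; about 6 to 11 N passes them and the bar snaps in (held bail: about -0.2 to +0.21 rad). 1 mm below the set place lies a rubber cushion, about 8 N/mm: stop pressing there.
- vent (a joint): Lift (m) of the blue vent knob: 0 = home, 0.018 = fully out. It moves straight up and down with an over-centre click half way (9 mm): about 6 N to pull out or push in, and it then jumps to within 2 mm of the stop on that side.
- vent_grip (a point): Centre of the vent knob's head (box x = -30 mm, y = -110 mm): a round head 26 mm in diameter, 18 mm high, gripping point 9 mm below its top, 35 mm above the lid when home; thin 12 mm stem below it and a 24 mm collar 10 mm high on the lid. Moves with the knob; its z axis is up.
- lid_dish: Small red dish, 60 mm in diameter, 15 mm high, lying on the lid near its +y end. Origin: centre of its underside. Leave alone.
- red_stack: Stack of red culture dishes, 88 mm in diameter, 75 mm high, beside the box's -y end. Origin: centre of its underside. Leave alone.
- cream_stack: Stack of cream culture dishes, 88 mm in diameter, 105 mm high, beside the box's +y end. Origin: centre of its underside. Leave alone.
- marker: Black marker pen, 125 x 13 x 13 mm, lying in front of the box (towards the robot). Origin: centre of its underside. Leave alone.
- pot: White waste pot with a red lid, 100 mm in diameter, 141 mm high, at one side of the bench. Origin: centre of its underside. Leave alone.
- cup: Yellow cup with swabs, 92 mm in diameter, 180 mm high, at one side of the bench. Origin: centre of its underside. Leave alone.

How it is judged:
By the outcome, as a careful person would: the job done as asked, in the order asked, and still so for the second after the job is handed in, with the robot touching nothing.
It also fails if it takes over 61 s, if anything falls off the work surface, if the arm or the gripper's body presses on something with over 40 N, if the wrist force passes 120 N, or if a joint passes its speed limit or range.

## Working session

There is one attempt and no reset: what is moved stays moved. The work goes in short steps, Python scripts to look and compute and a shell command to move; the robot and the scene stay as the last step left them, time stands still between calls to the robot, and variables do not carry over. Pictures are saved under pics/ and viewed, at most 10 in all, crops included, and the job is handed in when it is done.

```bash
ls; mkdir -p pics; cat > h.py <<'E'
import numpy as np, cv2
from station import status, viewer, ctrl
def cam(n,save=None):
    d=viewer.get_image(n); im=d["img"]; f=im.shape[0]/2/np.tan(np.radians(d["fovy"])/2)
    d["K"]=np.array([[f,0,d["cx"]],[0,f,d["cy"]],[0,0,1]]); d["D"]=np.array(d["distortion"],float)
    d["R"]=cv2.Rodrigues(np.array(d["rvec"],float))[0]; d["t"]=np.array(d["tvec"],float)
    d["c"]=-d["R"].T@d["t"]
    if save: cv2.imwrite("pics/"+save,im[:,:,::-1])
    return d
def ray(d,uv):
    p=cv2.undistortPoints(np.array([[uv]],float),d["K"],d["D"])[0,0]
    v=d["R"].T@np.array([p[0],p[1],1]); return v/np.linalg.norm(v)
def onz(d,uv,z):
    v=ray(d,uv); return d["c"]+v*(z-d["c"][2])/v[2]
def tri(a,ua,b,ub):
    va,vb=ray(a,ua),ray(b,ub); s=np.linalg.lstsq(np.c_[va,-vb],b["c"]-a["c"],rcond=None)[0]
    p,q=a["c"]+va*s[0],b["c"]+vb*s[1]; return (p+q)/2,np.linalg.norm(p-q)
def proj(d,P): return cv2.projectPoints(np.array(P,float).reshape(-1,3),np.array(d["rvec"],float),d["t"],d["K"],d["D"])[0].reshape(-1,2)
def blobs(d,lo,hi,amin=30):
    h=cv2.cvtColor(d["img"],cv2.COLOR_RGB2HSV); m=cv2.inRange(h,lo,hi)
    n,l,s,c=cv2.connectedComponentsWithStats(m); return [(c[i].round(1).tolist(),s[i].tolist()) for i in range(1,n) if s[i][4]>=amin]
E
python3 - <<'E'
from h import *
ims=[]
for n in("scene","top"):
    d=cam(n,n+"0.png"); print(n,d["c"].round(3),d["K"][0,0])
    print("blue",blobs(d,(100,120,50),(130,255,255))); print("yel",blobs(d,(20,120,80),(35,255,255)))
    print("red",blobs(d,(0,130,60),(8,255,255)))
print(status.get_obs())
E
```

```text
pics
scene [1.111 0.82  1.398] 424.9810185057827
blue [([234.5, 196.6], [232, 194, 6, 6, 31])]
yel [([175.2, 139.8], [164, 124, 20, 28, 293]), ([238.2, 216.3], [233, 213, 11, 8, 42]), ([129.6, 367.7], [76, 338, 96, 46, 2357])]
red [([439.0, 10.9], [424, 5, 30, 13, 291]), ([407.2, 23.7], [386, 7, 39, 41, 915]), ([428.3, 97.7], [406, 51, 46, 95, 1887]), ([377.0, 109.3], [371, 105, 14, 13, 91]), ([325.0, 152.1], [322, 147, 8, 11, 38]), ([439.7, 154.0], [425, 146, 34, 27, 281]), ([463.8, 154.7], [459, 148, 10, 16, 36]), ([461.4, 189.4], [445, 180, 34, 19, 458]), ([481.5, 189.5], [478, 184, 7, 12, 31]), ([205.8, 205.0], [196, 194, 21, 25, 379]), ([152.1, 240.8], [137, 225, 29, 33, 697]), ([275.7, 238.0], [268, 231, 17, 15, 203]), ([312.1, 309.1], [298, 295, 30, 29, 690]), ([324.3, 368.2], [318, 355, 13, 28, 206])]
top [3.500e-01 1.000e-03 1.474e+00] 444.62703311848435
blue [([386.2, 96.1], [349, 95, 75, 4, 107]), ([266.9, 173.4], [263, 170, 8, 8, 51])]
yel [([219.3, 140.3], [211, 137, 18, 8, 68]), ([421.7, 177.6], [414, 172, 20, 16, 82]), ([435.2, 179.8], [430, 176, 11, 7, 34]), ([419.8, 
[... 314 characters left out ...]
91, 14, 13, 54])]
{'t': 0.1, 'q': array([ 1.04602737e+00,  5.33311410e-02,  1.61418934e+00, -1.78977141e-05,
        1.47598259e+00, -1.18998598e-01]), 'dq': array([-0.00124473, -0.00253012, -0.00309568,  0.00148243, -0.00221253,
       -0.00053339]), 'effort': array([-3.17162019e-06, -3.94902492e+01, -3.71361995e+01, -1.14619006e-04,
        3.87206033e-03,  5.39531513e-06]), 'tool_pos': array([0.24639221, 0.57370187, 0.20254151]), 'tool_rot': array([-6.32897608e-01, -3.07658025e+00,  2.85507527e-03]), 'contact_force': array([-0.78123515, -0.10392452, -0.00352406]), 'wrist_torque': array([ 3.16298256e-02,  4.59851525e-05, -7.79026832e-03]), 'grip_force': 0.0, 'opening': 0.08578588489733821}
```

```bash
python3 -c "
import cv2,numpy as np
a=cv2.imread('pics/scene0.png');b=cv2.imread('pics/top0.png')
cv2.imwrite('pics/both0.png',np.vstack([a,b])[:, :] if 0 else cv2.resize(np.hstack([a,b]),(800,300)))"
```

```text
(no output)
```

View pics/scene0.png

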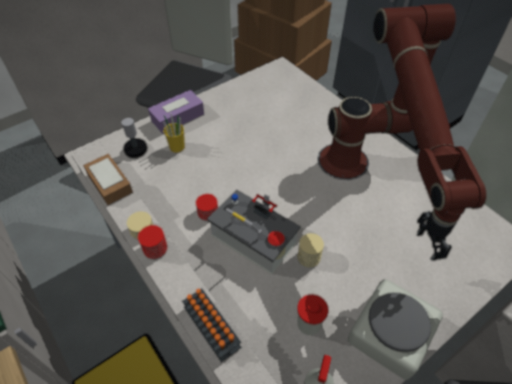

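View pics/top0.png

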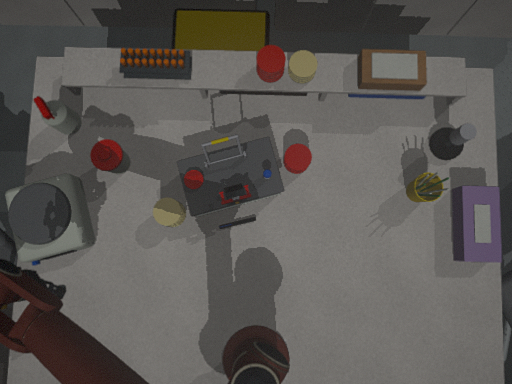

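The scene view shows the knob at about (234,197), the sleeve at (238,216), the lid dish at (276,238) and the catch at (264,204). In the top view they are at (267,173), (219,140), (193,179) and (235,195).

```bash
python3 - <<'E'
from h import *
s=cam("scene");t=cam("top")
P={}
for n,a,b in[("knob",(234.5,196.6),(266.9,173.4)),("sleeve",(238.2,216.3),(219.3,140.3)),("liddish",(275.7,238),(193.3,178.8))]:
    P[n],e=tri(s,a,t,b); print(n,P[n].round(4),"gap",e.round(4))
for z in(.15,.16,.17): print("noses",z,onz(t,(245.5,192.5),z).round(3),onz(t,(224.3,198.4),z).round(3))
# lid corners from top by dark-grey mask
# yaw: iterate; sleeve-line direction
h=cv2.cvtColor(t["img"],cv2.COLOR_RGB2HSV)
m=cv2.inRange(h,(20,120,80),(35,255,255)); ys,xs=np.nonzero(m[130:150,205:235]); 
pts=np.array([onz(t,(x+205.,y+130.),P["sleeve"][2])[:2] for x,y in zip(xs,ys)]); 
l=cv2.fitLine(pts.astype(np.float32),cv2.DIST_L2,0,.01,.01).ravel(); print("sleeve dir",l, np.degrees(np.arctan2(l[1],l[0])), np.ptp(pts@l[:2]))
for n,im,(x,y,w,hh) in[("s",s["img"],(195,180,120,90)),("t",t["img"],(165,80,160,150))]:
    c=cv2.resize(im[y:y+hh,x:x+w],None,fx=400/w,fy=400/w,interpolation=cv2.INTER_CUBIC); cv2.imwrite(f"pics/c{n}.png",c[:,:,::-1])
a=cv2.imread("pics/cs.png");b=cv2.imread("pics/ct.png");H=max(a.shape[0],b.shape[0])
o=np.zeros((H,800,3),np.uint8);o[:a.shape[0],:400]=a;o[:b.shape[0],400:]=b;cv2.imwrite("pics/crop1.png",o)
E
```

```text
knob [ 0.5773 -0.0183  0.151 ] gap 0.0002
sleeve [0.6538 0.1197 0.2414] gap 0.0022
liddish [0.558  0.2065 0.1278] gap 0.0002
noses 0.15 [0.518 0.044 0.15 ] [0.498 0.107 0.15 ]
noses 0.16 [0.516 0.044 0.16 ] [0.497 0.107 0.16 ]
noses 0.17 [0.515 0.044 0.17 ] [0.496 0.106 0.17 ]
sleeve dir [ 0.2918392  -0.9564674   0.6530836   0.12031707] -73.031906 0.048713070955618915
```

View pics/crop1.png

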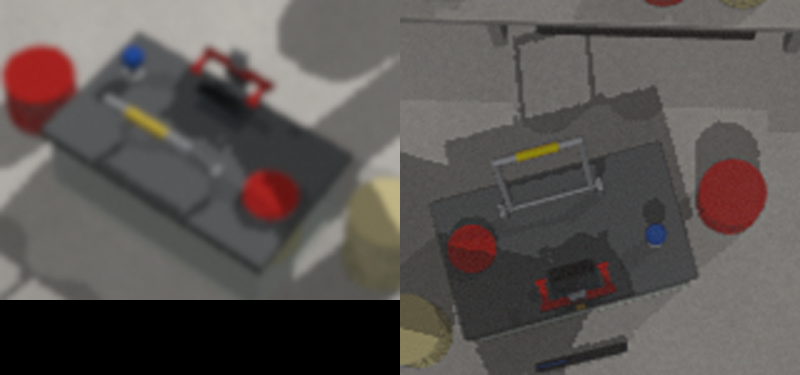

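```bash
cat > box.py <<'E'
from h import *
from scipy.optimize import least_squares
t=cam("top")
C=[onz(t,((u-400)/2.5+165-.3,v/2.5+80-.3),.115)[:2] for u,v in((430,204),(660,141),(696,276),(469,339))]
B=[(.09,.15),(.09,-.15),(-.09,-.15),(-.09,.15)]
C+=[(.5773,-.0183)];B+=[(-.03,-.11)]
B=np.array(B);C=np.array(C);W=np.array([1,1,1,1,2.])
def T(p,b): c,s=np.cos(p[2]),np.sin(p[2]); return np.asarray(b)@np.array([[c,s],[-s,c]])+p[:2]
r=least_squares(lambda p:((T(p,B)-C)*W[:,None]).ravel(),[.57,.09,.29]);p=r.x
print("pose",p.round(4),"res",(T(p,B)-C).round(4).tolist())
th=1.99
for n,b in(("sleeve",(.045-.09*np.cos(th),0)),("catch",(-.045,0)),("noseL",(-.045,.038)),("noseR",(-.045,-.038)),("hinge",(.045,0)),("knob",(-.03,-.11))): print(n,T(p,b).round(4))
E
python3 box.py; python3 -c "
from scipy.spatial.transform import Rotation as R;from station import status
print(R.from_rotvec(status.get_obs()['tool_rot']).as_matrix().round(3))"
```

```text
pose [0.5736 0.095  0.3009] res [[0.0014, 0.0023], [0.0021, -0.0002], [-0.0006, -0.0049], [-0.0038, 0.0054], [0.0002, -0.0007]]
sleeve [0.6515 0.1192]
catch [0.5306 0.0817]
noseL [0.5193 0.118 ]
noseR [0.5418 0.0454]
hinge [0.6165 0.1083]
knob [ 0.5775 -0.019 ]
[[-0.919  0.395 -0.   ]
 [ 0.395  0.919 -0.001]
 [ 0.    -0.001 -1.   ]]
```

```bash
python3 -m jog '[[0,0,1,0,0,-1,1],[0,0,1,0,0,-1,1],[0,0,1,0,0,-1,1],[0,0,1,0,0,-1,1],[0,0,1,0,0,0,1]]' 30; python3 -m jog '[[0,0,1,0,0,0,1],[0,0,1,0,0,0,1],[0,0,1,0,0,0,1],[0,0,1,0,0,0,1],[0,0,0.9,0,0,0,1]]'; python3 -m jog '[[0,0,0,-1,0.2,0,1],[0,0,0,-1,0.2,0,1],[0,0,0,-1,0.2,0,1],[0,0,0,-1,0.2,0,1],[0,0,0,-1,0.2,0,1]]'
```

```text
t: 0.88
tool_pos: [0.2473, 0.5753, 0.3277]
tool_rot: [1.288, 2.865, 0.01]
contact_force: [0.4, -0.4, -0.6]
opening: 0.0851
grip_force: 0.0
t: 1.5
tool_pos: [0.2467, 0.5742, 0.3234]
tool_rot: [1.866, 2.527, -0.001]
contact_force: [0.5, -0.3, -0.3]
opening: 0.0853
grip_force: 0.0
t: 2.12
tool_pos: [0.3202, 0.4389, 0.3236]
tool_rot: [1.863, 2.53, -0.0]
contact_force: [0.2, 0.5, -0.1]
opening: 0.0852
grip_force: 0.0
```

```bash
python3 -m jog '[[0,0,0,-1,0.2,0,1],[0,0,0,-1,0.2,0,1],[0,0,0,-1,0.2,0,1],[0,0,0,-1,0.2,0,1],[0,0,0,-1,0.2,0,1]]'; cat > go.py <<'E'
# needed shift in tool units (x30mm) to reach a world TCP point, plus turn error in 5deg units for tool-down, closing along box x
import sys; from h import *
from scipy.spatial.transform import Rotation as R
o=status.get_obs(); M=R.from_rotvec(o["tool_rot"]); yaw=float(sys.argv[5]) if len(sys.argv)>5 else 17.2; a=np.radians(yaw)
G=R.from_matrix(np.c_[[-np.sin(a),np.cos(a),0],[np.cos(a),np.sin(a),0],[0,0,-1]])
w=np.array([float(v) for v in sys.argv[1:4]])-o["tool_pos"]
print("t",round(o["t"],2),"tcp",o["tool_pos"].round(4),"F",o["contact_force"].round(1),"open",round(o["opening"],4))
print("shift rows",(M.inv().apply(w)/.03).round(2),"turn",(np.degrees((M.inv()*G).as_rotvec())/5).round(2))
E
python3 go.py .5775 -.019 .30; python3 - <<'E'
from h import *
d=cam("wrist","w1.png")
print(d["c"].round(3),proj(d,[(.5775,-.019,.15),(.6515,.119,.241),(.53,.0817,.159)]).round(0).tolist())
E
```

```text
t: 2.75
tool_pos: [0.3933, 0.3046, 0.3236]
tool_rot: [1.863, 2.529, -0.0]
contact_force: [-0.4, -0.1, 0.1]
opening: 0.0855
grip_force: 0.0
t 2.75 tcp [0.3933 0.3046 0.3236] F [-0.4 -0.1  0.1] open 0.0855
shift rows [-12.12   2.67   0.79] turn [0.   0.   0.01]
[0.37  0.382 0.494] [[303.0, 405.0], [422.0, 411.0], [297.0, 351.0]]
```

```bash
python3 -m jog '[[0,0,0,-1,0.22,0,1],[0,0,0,-1,0.22,0,1],[0,0,0,-1,0.22,0,1],[0,0,0,-1,0.22,0,1],[0,0,0,-1,0.22,0,1]]'; python3 - <<'E'
from h import *
d=cam("wrist","w2.png")
print(d["c"].round(3),proj(d,[(.5775,-.019,.15),(.6515,.119,.241),(.53,.0817,.159)]).round(0).tolist())
for lo,hi in(((100,120,40),(130,255,255)),((20,120,80),(35,255,255)),((0,130,60),(8,255,255))): print(blobs(d,lo,hi,60))
E
python3 -m jog '[[0,0,0,-1,0.22,0,1],[0,0,0,-1,0.22,0,1],[0,0,0,-1,0.22,0,1],[0,0,0,-1,0.22,0,1],[0,0,0,0,0,0,1]]'; python3 - <<'E'
from h import *
d=cam("wrist","w3.png")
print(d["c"].round(3),proj(d,[(.5775,-.019,.15),(.6515,.119,.241),(.53,.0817,.159)]).round(0).tolist())
for lo,hi in(((100,120,40),(130,255,255)),((20,120,80),(35,255,255)),((0,130,60),(8,255,255))): print(blobs(d,lo,hi,60))
a=cv2.imread("pics/w2.png");b=cv2.imread("pics/w3.png");cv2.imwrite("pics/w23.png",cv2.resize(np.hstack([a,b]),(800,300)))
E
```

```text
t: 3.42
tool_pos: [0.4693, 0.1714, 0.3236]
tool_rot: [-1.863, -2.529, -0.0]
contact_force: [0.0, 0.7, -0.5]
opening: 0.0856
grip_force: 0.0
[0.446 0.249 0.494] [[285.0, 323.0], [414.0, 297.0], [276.0, 254.0]]
[([213.5, 177.4], [212, 165, 4, 26, 99]), ([285.1, 323.1], [276, 313, 20, 21, 329])]
[([417.5, 292.8], [408, 274, 20, 41, 472])]
[([328.9, 159.8], [304, 136, 51, 49, 1954]), ([2.4, 179.1], [0, 152, 7, 53, 265]), ([255.4, 231.3], [244, 219, 33, 37, 498]), ([257.3, 282.1], [244, 274, 31, 16, 307]), ([301.7, 344.0], [274, 328, 52, 38, 1388])]
t: 4.1
tool_pos: [0.5301, 0.0644, 0.3232]
tool_rot: [-1.866, -2.527, 0.001]
contact_force: [-0.0, 0.2, 1.2]
opening: 0.0857
grip_force: 0.0
[0.507 0.142 0.494] [[267.0, 244.0], [406.0, 176.0], [255.0, 158.0]]
[([192.6, 98.2], [191, 85, 4, 29, 108]), ([267.7, 244.1], [258, 233, 21, 23, 377])]
[([409.8, 175.6], [398, 146, 25, 61, 916])]
[([313.6, 49.4], [286, 19, 56, 62, 2708]), ([231.9, 153.6], [218, 115, 37, 84, 1045]), ([287.0, 282.5], [261, 257, 55, 53, 2411]), ([482.7, 291.3], [463, 273, 49, 49, 668]), ([491.4, 302.1], [478, 286, 34, 39, 296]), ([497.0, 311.6], [486, 297, 26, 34, 251]), ([502.3, 324.4], [495, 310, 17, 31, 201]), ([508.6, 341.5], [504, 328, 8, 27, 133])]
```

View pics/w23.png

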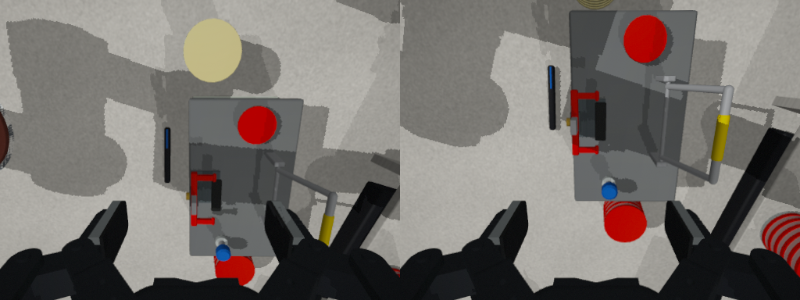

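Both wrist views show the knob where it was predicted (w3 pixel 268,244) and the sleeve at (410,176). Next I'll triangulate from the wrist views and check how high the rail behind the box is.

```bash
python3 - <<'E'
from h import *
s=cam("scene");t=cam("top");w=cam("wrist")
print("back red stack",tri(s,(152,234),t,(270,60)))
print("orange",tri(s,(210,322),t,(154,62)))
print("sleeve w-s",tri(s,(238.2,216.3),w,(409.8,175.6)),"w-t",tri(t,(219.3,140.3),w,(409.8,175.6)))
print("knob w-s",tri(s,(234.5,196.6),w,(267.7,244.1)))
print(w["c"],onz(w,(231.9-4,157),.159))
for z in(0,.1,.2,.3):print(z,onz(t,(260,93),z),onz(w,(492,140),z))
E
python3 go.py .5775 -.019 .25
```

```text
back red stack (array([ 0.91395458, -0.01822891,  0.20152775]), np.float64(0.0009872092455016992))
orange (array([0.9169994 , 0.33999936, 0.15990684]), np.float64(0.0026133539875299945))
sleeve w-s (array([0.65421237, 0.12090132, 0.24183804]), np.float64(0.0033415995141981947)) w-t (array([0.65389572, 0.12140645, 0.23967282]), np.float64(0.0017719482034038204))
knob w-s (array([ 0.57771277, -0.01704998,  0.15199307]), np.float64(0.0012397429627591966))
[0.50618015 0.14373066 0.4941771 ] [0.50065192 0.07522043 0.159     ]
0 [0.88263792 0.01047508 0.        ] [ 8.90869490e-01  1.92495766e-01 -5.55111512e-17]
0.1 [0.84651546 0.00984542 0.1       ] [0.81302506 0.18262783 0.1       ]
0.2 [0.810393   0.00921577 0.2       ] [0.73518063 0.17275989 0.2       ]
0.3 [0.77427054 0.00858611 0.3       ] [0.6573362  0.16289194 0.3       ]
t 4.3 tcp [0.5294 0.0662 0.3238] F [ 0.1  0.8 -0.8] open 0.0855
shift rows [-3.19  0.69  2.46] turn [ 0.   -0.    0.02]
```

```bash
python3 -c "
import cv2
a=cv2.imread('pics/scene0.png')[150:384,60:330];cv2.imwrite('pics/sc.png',cv2.resize(a,None,fx=2.5,fy=2.5,interpolation=cv2.INTER_CUBIC))"
```

```text
(no output)
```

View pics/sc.png

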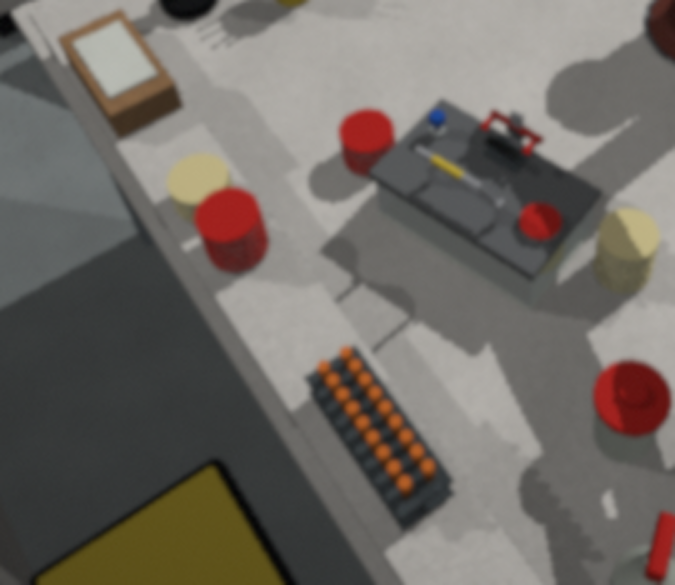

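The shelf behind is low and far back (x over 0.8), so it's clear of the work. The knob agrees at (0.577,-0.018,0.151), so I'll go and grasp it.

```bash
python3 -m jog '[[0,0,0,-1,0.2,0,1],[0,0,0,-1,0.2,0,1],[0,0,0,-1,0.2,0.5,1],[0,0,0,-0.15,0.07,0.5,1],[0,0,0,0,0,0,1]]'; python3 go.py .5775 -.018 .132
```

```text
t: 4.92
tool_pos: [0.5759, -0.018, 0.2916]
tool_rot: [-1.86, -2.527, 0.002]
contact_force: [-0.8, 0.2, -0.6]
opening: 0.0854
grip_force: 0.0
t 4.92 tcp [ 0.5759 -0.018   0.2916] F [-0.8  0.2 -0.6] open 0.0854
shift rows [-0.03  0.07  5.32] turn [-0.04 -0.03  0.02]
```

```bash
python3 -m jog '[[0,0,0,0,0.05,1,1],[0,0,0,0,0,1,1],[0,0,0,0,0,1,1],[0,0,0,0,0,1,0.6],[0,0,0,0,0,0.9,0.2]]'; python3 -m jog '[[0,0,0,0,0,0.4,0],[0,0,0,0,0,0,0],[0,0,0,0,0,0,-0.3]]'; python3 go.py .5775 -.018 .132; python3 -m jog '[[0,0,0,0,0,0,-1],[0,0,0,0,0,0,-1],[0,0,0,0,0,0,-1],[0,0,0,0,0,0,-1]]' 40
```

```text
t: 5.55
tool_pos: [0.5782, -0.0171, 0.1465]
tool_rot: [1.861, 2.531, 0.001]
contact_force: [0.4, -0.3, -0.4]
opening: 0.0525
grip_force: 0.0
t: 5.92
tool_pos: [0.5794, -0.0184, 0.1365]
tool_rot: [1.861, 2.528, 0.002]
contact_force: [1.0, -0.4, 0.5]
opening: 0.0302
grip_force: 0.0
t 5.92 tcp [ 0.5794 -0.0184  0.1365] F [ 1.  -0.4  0.5] open 0.0302
shift rows [ 0.03 -0.06  0.15] turn [0.03 0.01 0.02]
t: 6.42
tool_pos: [0.5784, -0.0186, 0.1348]
tool_rot: [1.863, 2.529, 0.0]
contact_force: [-0.5, 0.2, 0.4]
opening: -0.0003
grip_force: 0.0
```

The fingers shut on nothing, so I'll look.

```bash
python3 - <<'E'
from h import *
o=status.get_obs();print(o["tool_pos"],o["opening"],ctrl.hold_point_z)
I=[]
for n,(x,y,w,h) in(("scene",(190,160,100,100)),("top",(200,110,110,110)),("wrist",(150,150,234,234))):
    d=cam(n); print(n,blobs(d,(100,120,40),(130,255,255),5),proj(d,[o["tool_pos"],(.5775,-.018,.15)]).round(1).tolist())
    I.append(cv2.resize(d["img"][y:y+h,x:x+w],(266,266),interpolation=cv2.INTER_CUBIC))
cv2.imwrite("pics/k1.png",np.hstack(I)[:,:,::-1])
E
```

```text
[ 0.57844131 -0.01863602  0.13476788] -0.0003003301464253918 0.0187
scene [([234.3, 197.4], [232, 196, 6, 4, 18])] [[234.4, 199.4], [234.5, 196.9]]
top [([350.8, 95.2], [349, 95, 4, 2, 5]), ([387.0, 96.2], [354, 95, 69, 4, 103]), ([225.3, 225.2], [220, 224, 12, 4, 14]), ([34.9, 262.3], [32, 261, 7, 4, 22])] [[266.9, 173.9], [266.8, 173.4]]
wrist [([248.6, 237.5], [226, 223, 47, 32, 922])] [[249.8, 235.8], [248.4, 246.1]]
```

View pics/k1.png

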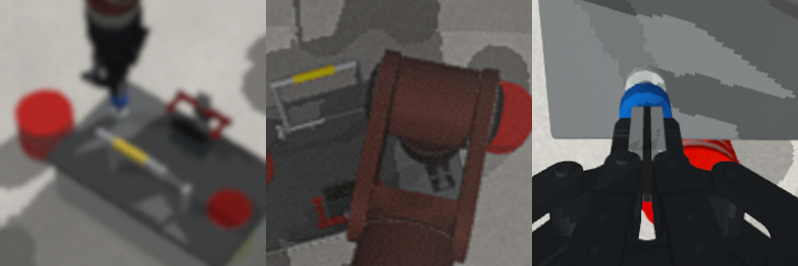

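```bash
python3 - <<'E'
from h import *
d=cam("wrist"); a=np.linspace(0,2*np.pi,9)[:-1]
for z in(.159,.141,.177): print(z,proj(d,[(.5775+.013*np.cos(q),-.018+.013*np.sin(q),z) for q in a]).round(0).astype(int).tolist())
print("collar",proj(d,[(.5775,-.018,.125),(.5775,-.018,.115)]).round(0).tolist())
c=d["img"][205:285,205:295]; cv2.imwrite("pics/k2.png",cv2.resize(c,(675,600),interpolation=cv2.INTER_NEAREST)[:,:,::-1])
print(status.get_obs()["opening"],status.get_obs()["grip_force"],status.get_obs()["t"])
E
```

```text
0.159 [[271, 260], [270, 244], [256, 233], [237, 234], [225, 248], [227, 264], [241, 274], [259, 273]]
0.141 [[269, 245], [268, 230], [255, 220], [238, 221], [227, 233], [229, 248], [242, 258], [259, 256]]
0.177 [[274, 279], [272, 261], [256, 249], [235, 251], [222, 265], [224, 283], [240, 294], [260, 293]]
collar [[249.0, 228.0], [249.0, 222.0]]
0.00019273153044389779 0.0 6.625
```

View pics/k2.png

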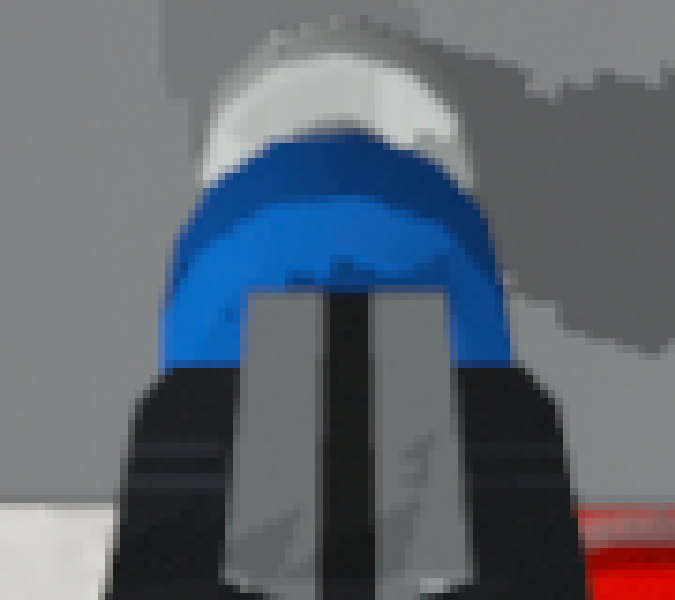

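```bash
python3 -m jog '[[0,0,0,0,0,-0.5,-1],[0,0,0,0,0,-1,-1],[0,0,0,0,0,-1,-1],[0,0,0,0,0,0,-1]]'; python3 - <<'E'
from h import *
d=cam("wrist");o=status.get_obs()
from scipy.spatial.transform import Rotation as R
M=R.from_rotvec(o["tool_rot"])
print("proj tip edges",proj(d,[o["tool_pos"]+M.apply(v) for v in((0,0,0),(.011,0,0),(-.011,0,0),(.011,0,-.019),(0,0,-.037))]).round(1).tolist())
print("blue",blobs(d,(100,120,40),(130,255,255),20))
s=cam("scene");print("scene blue",blobs(s,(100,120,50),(130,255,255),5))
c=d["img"][185:305,185:315]; cv2.imwrite("pics/k3.png",cv2.resize(c,(650,600),interpolation=cv2.INTER_NEAREST)[:,:,::-1])
E
```

```text
t: 7.12
tool_pos: [0.5806, -0.0189, 0.2144]
tool_rot: [1.859, 2.524, 0.006]
contact_force: [0.1, -0.4, 0.0]
opening: 0.0001
grip_force: 0.0
proj tip edges [[248.0, 233.2], [247.9, 216.7], [248.0, 249.1], [247.7, 229.7], [247.5, 264.5]]
blue [([144.2, 12.7], [141, 0, 7, 27, 124]), ([246.5, 200.2], [231, 184, 32, 33, 864])]
scene blue [([234.5, 196.6], [232, 194, 6, 6, 31])]
```

View pics/k3.png

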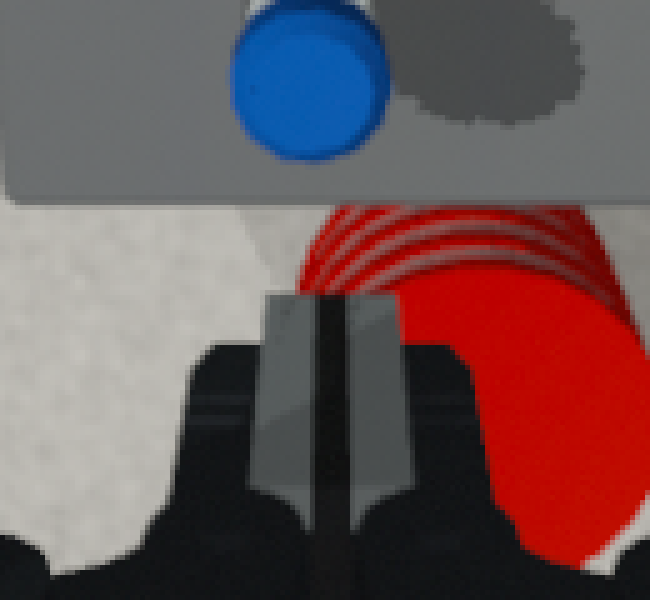

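The pad tips sit at wrist row 244 both times, and nothing hides them. The reported TCP would put them at row 217, so the real tips are higher, or offset, compared with the reported TCP. I'll check that by feeling for the knob top, which is harmless because the knob is already home.

```bash
python3 -m jog '[[0,0,0,0.03,-0.08,1,-1],[0,0,0,0,0,1,-1],[0,0,0,0,0,0.5,-1],[0,0,0,0,0,0.15,-1],[0,0,0,0,0,0,-1]]'; python3 -m jog '[[0,0,0,0,0,0.1,-1],[0,0,0,0,0,0,-1]]'; python3 -m jog '[[0,0,0,0,0,0.1,-1],[0,0,0,0,0,0,-1]]';python3 - <<'E'
from h import *
a=cv2.imread("pics/scene0.png").astype(int)[:,:,::-1]; d=cam("scene"); o=status.get_obs()
m=(np.abs(d["img"].astype(int)-a).sum(2)>60)&(d["img"].sum(2)<150)
ys,xs=np.nonzero(m[150:215,215:260]); i=ys>=ys.max()-3; print("lowest dark",xs[i]+215,ys[i]+150)
print(proj(d,[o["tool_pos"],o["tool_pos"]+[0,0,.037],(.5775,-.018,.159)]).round(1))
E
```

```text
t: 7.85
tool_pos: [0.5758, -0.0184, 0.1314]
tool_rot: [-1.863, -2.529, 0.001]
contact_force: [-3.1, 0.4, 6.7]
opening: 0.0004
grip_force: 3.1
t: 8.1
tool_pos: [0.5762, -0.0184, 0.1313]
tool_rot: [1.863, 2.53, -0.0]
contact_force: [-10.3, 2.0, 16.8]
opening: 0.0001
grip_force: 8.6
t: 8.35
tool_pos: [0.5765, -0.0185, 0.1311]
tool_rot: [1.862, 2.529, -0.0]
contact_force: [-15.2, 2.3, 29.0]
opening: 0.0001
grip_force: 14.0
lowest dark [231 232 233 234 232 233 234 232 233 234 233 234] [193 193 193 193 194 194 194 195 195 195 196 196]
[[234.9 199.8]
 [234.5 193.6]
 [234.5 195.4]]
```

The tips touch the knob top (true height 0.159) at a reported z of 0.1314, so the real tips are about 28 mm higher than reported. I'll correct for that and try the grasp again.

```bash
python3 -m jog '[[0,0,0,0,0,-1,-1],[0,0,0,0.05,0,-0.3,-0.3],[0,0,0,0,0,0,-0.1],[0,0,0,0,0,0,-0.1],[0,0,0,0,0,0,-0.1]]'; python3 go.py .5775 -.018 .101; python3 - <<'E'
from h import *
d=cam("wrist","k4.png");o=status.get_obs();print(proj(d,[o["tool_pos"]+[0,0,.028]]),o["opening"])
g=cv2.cvtColor(d["img"],cv2.COLOR_RGB2GRAY); print("blue",blobs(d,(100,120,40),(130,255,255),100))
E
```

```text
t: 9.02
tool_pos: [0.5746, -0.0169, 0.1616]
tool_rot: [-1.862, -2.528, 0.002]
contact_force: [-0.2, -1.3, -0.1]
opening: 0.0385
grip_force: 0.0
t 9.03 tcp [ 0.5746 -0.0169  0.1616] F [-0.2 -1.3 -0.1] open 0.0385
shift rows [-0.07  0.08  2.02] turn [-0.03 -0.01  0.01]
[[249.63777829 259.09103909]] 0.03815357963845081
blue [([254.2, 232.2], [235, 211, 40, 43, 1384])]
```

View pics/k4.png

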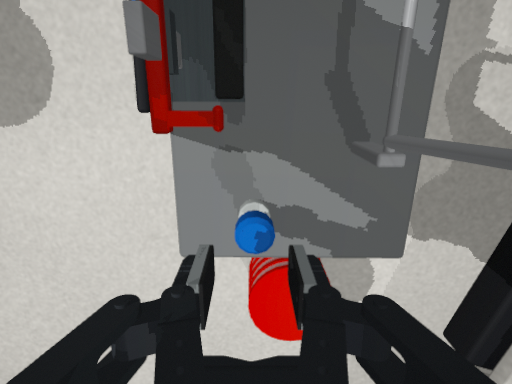

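The view shows the knob (254,232) centred between the open pads (205 and 297). I'll descend.

```bash
python3 -m jog '[[0,0,0,-0.05,0.08,0.7,-0.1],[0,0,0,0,0,0.7,-0.1],[0,0,0,0,0,0.6,-0.1],[0,0,0,0,0,0,-0.1]]';python3 go.py .5775 -.018 .101; python3 -m jog '[[0,0,0,0,0,0,-0.5],[0,0,0,0,0,0,-1],[0,0,0,0,0,0,-1],[0,0,0,0,0,0,-1]]' 50
```

```text
t: 9.57
tool_pos: [0.5761, -0.0174, 0.0999]
tool_rot: [-1.86, -2.525, 0.004]
contact_force: [0.1, -0.5, 0.1]
opening: 0.0379
grip_force: 0.0
t 9.57 tcp [ 0.5761 -0.0174  0.0999] F [ 0.1 -0.5  0.1] open 0.0379
shift rows [-0.03  0.04 -0.04] turn [-0.06 -0.03  0.01]
t: 10.07
tool_pos: [0.5775, -0.0178, 0.1034]
tool_rot: [-1.863, -2.529, 0.002]
contact_force: [-5.6, -0.9, 0.3]
opening: 0.0243
grip_force: 49.1
```

Gripped. Pulling up.

```bash
python3 -m jog '[[0,0,0,0,0.05,-0.1,-1],[0,0,0,0,0,-0.1,-1]]'; python3 -m jog '[[0,0,0,0,0,-0.1,-1],[0,0,0,0,0,-0.1,-1]]';python3 -m jog '[[0,0,0,0,0,-0.1,-1],[0,0,0,0,0,-0.05,-1]]';python3 -m jog '[[0,0,0,0,0,-0.05,-1],[0,0,0,0,0,0,-1]]'
```

```text
t: 10.32
tool_pos: [0.5772, -0.0178, 0.1066]
tool_rot: [-1.861, -2.526, 0.006]
contact_force: [-3.8, -4.2, -8.0]
opening: 0.024
grip_force: 50.2
t: 10.58
tool_pos: [0.5774, -0.0178, 0.1137]
tool_rot: [-1.861, -2.526, 0.006]
contact_force: [-7.4, -2.6, -2.5]
opening: 0.0239
grip_force: 50.5
t: 10.82
tool_pos: [0.5774, -0.0178, 0.1193]
tool_rot: [-1.861, -2.526, 0.006]
contact_force: [-9.2, -2.8, -1.1]
opening: 0.0243
grip_force: 50.7
t: 11.08
tool_pos: [0.5775, -0.0178, 0.1207]
tool_rot: [-1.861, -2.526, 0.006]
contact_force: [-8.6, -2.7, -0.1]
opening: 0.0239
grip_force: 50.8
```

The knob rose 17 mm and the pull force dropped away, so it clicked. I'll release, rise and verify.

```bash
python3 -m jog '[[0,0,0,0,0,0,0.2],[0,0,0,0,0,0,0.2],[0,0,0,0,0,0,0.2],[0,0,0,0,0,-0.5,0.2],[0,0,0,0,0,-1,0.2]]' 30; python3 -m jog '[[0,0,0,0,0,-1,-0.2],[0,0,0,0,0,-1,-0.2],[0,0,0,0.5,0.3,-1,-0.2],[0,0,0,0.5,0.6,-0.8,-0.2],[0,0,0,0,0,0,-0.2]]'; python3 - <<'E'
from h import *
s=cam("scene");w=cam("wrist","k5.png")
for d in(s,w): print("blue",blobs(d,(100,120,50),(130,255,255),15)," yel",blobs(d,(20,120,80),(35,255,255)))
z=[c for c,st in blobs(w,(100,120,40),(130,255,255),200)]; 
print(tri(s,blobs(s,(100,120,50),(130,255,255),15)[0][0],w,z[0]))
E
python3 go.py .654 .1205 .21
```

```text
t: 11.7
tool_pos: [0.5789, -0.0171, 0.1662]
tool_rot: [-1.862, -2.528, 0.002]
contact_force: [-0.4, 0.1, -0.7]
opening: 0.051
grip_force: 0.0
t: 12.32
tool_pos: [0.5983, 0.0201, 0.2844]
tool_rot: [1.858, 2.527, 0.005]
contact_force: [0.3, -1.0, -0.2]
opening: 0.0344
grip_force: 0.0
blue [([234.5, 193.9], [232, 192, 6, 5, 26])]  yel [([175.3, 140.0], [164, 124, 20, 28, 286]), ([238.6, 216.5], [233, 213, 12, 8, 47]), ([129.6, 367.6], [76, 337, 97, 47, 2399])]
blue [([143.3, 46.9], [141, 30, 6, 35, 139]), ([220.0, 214.2], [207, 201, 27, 27, 582]), ([351.1, 371.9], [343, 358, 20, 26, 343])]  yel [([378.5, 96.9], [365, 56, 29, 83, 1592])]
(array([ 0.57750141, -0.01814464,  0.16805704]), np.float64(0.001318388524200864))
t 12.43 tcp [0.5963 0.0192 0.2804] F [ 0.7 -0.6 -0.7] open 0.0343
shift rows [2.65 2.84 2.35] turn [0.   0.01 0.01]
```

Knob centre is now at z = 0.168 (it was 0.151), so the vent is open. Next I'll place the part-open fingers around the yellow sleeve.

```bash
python3 -m jog '[[0,0,0,0.9,0.95,0,-0.1],[0,0,0,0.9,0.95,0,-0.1],[0,0,0,0.85,0.94,0,-0.1],[0,0,0,0,0,0,-0.1]]'; python3 - <<'E'
from h import *
s=cam("scene");w=cam("wrist","k6.png");o=status.get_obs()
b=[q for q in blobs(w,(20,120,80),(35,255,255),200)];print(b)
if b: print(tri(s,(238.4,216.4),w,b[0][0]),onz(w,b[0][0],.2415))
E
python3 go.py .654 .1205 .194
```

```text
t: 12.92
tool_pos: [0.6538, 0.1216, 0.2778]
tool_rot: [-1.859, -2.529, 0.004]
contact_force: [-0.7, 0.2, 0.1]
opening: 0.0388
grip_force: 0.0
[([250.5, 214.9], [243, 182, 16, 67, 1039])]
(array([0.65413994, 0.11955021, 0.24112129]), np.float64(0.00013391041282434217)) [0.6540693  0.11976005 0.2415    ]
t 13.03 tcp [0.6535 0.1199 0.2786] F [-0.3 -1.2 -0.2] open 0.0384
shift rows [0.02 0.03 2.82] turn [-0.03 -0.    0.01]
```

```bash
python3 -m jog '[[0,0,0,0,0,0.9,-0.1],[0,0,0,0,0,0.9,-0.1],[0,0,0,0,0,0.9,-0.1],[0,0,0,0,0,0,-0.1]]'; python3 -m jog '[[0,0,0,0,-0.4,0,-0.1],[0,0,0,0,-0.5,-0.1,-0.1],[0,0,0,0,-0.5,-0.1,-0.1]]';python3 -m jog '[[0,0,0,0,-0.5,0,-0.1],[0,0,0,0,-0.5,0,-0.1],[0,0,0,0,0,0,-0.1]]'; python3 go.py .5525 .0886 .182
```

```text
t: 13.52
tool_pos: [0.6519, 0.119, 0.1957]
tool_rot: [-1.862, -2.524, 0.007]
contact_force: [-0.0, 0.0, -0.3]
opening: 0.0386
grip_force: 0.0
t: 13.9
tool_pos: [0.6138, 0.1078, 0.2073]
tool_rot: [1.862, 2.527, 0.003]
contact_force: [0.8, -0.2, 0.9]
opening: 0.0382
grip_force: 0.4
t: 14.28
tool_pos: [0.5842, 0.099, 0.205]
tool_rot: [-1.863, -2.529, 0.001]
contact_force: [-0.6, 0.8, 0.3]
opening: 0.0385
grip_force: 0.0
t 14.28 tcp [0.5842 0.099  0.205 ] F [-0.6  0.8  0.3] open 0.0385
shift rows [-0.02 -1.11  0.77] turn [-0.01 -0.    0.01]
```

```bash
python3 -m jog '[[0,0,0,0,-0.4,0.25,-0.1],[0,0,0,0,-0.4,0.25,-0.1],[0,0,0,0,-0.25,0.2,-0.1],[0,0,0,0,0,0,-0.1]]'; python3 - <<'E'
from h import *
s=cam("scene");t=cam("top");w=cam("wrist","k7.png")
for d in(s,t,w): print(blobs(d,(20,120,80),(35,255,255),15))
E
python3 go.py .5525 .0886 .182
```

```text
t: 14.78
tool_pos: [0.5543, 0.0897, 0.183]
tool_rot: [-1.862, -2.528, 0.002]
contact_force: [0.4, -0.6, -0.3]
opening: 0.0383
grip_force: 0.0
[([175.3, 140.0], [164, 124, 20, 28, 287]), ([129.6, 367.6], [76, 337, 97, 47, 2397])]
[([193.6, 12.3], [178, 11, 29, 7, 54]), ([223.6, 34.0], [176, 12, 89, 39, 2177]), ([419.9, 189.8], [407, 173, 32, 29, 236]), ([435.3, 179.8], [430, 176, 11, 7, 39])]
[([147.4, 211.7], [145, 208, 6, 10, 40]), ([275.9, 281.9], [263, 232, 28, 102, 2474])]
t 14.93 tcp [0.5555 0.0899 0.1842] F [-0.1 -0.6  0.1] open 0.0385
shift rows [-0.01 -0.11  0.07] turn [-0.    0.    0.01]
```

```bash
cat > bar.py <<'E'
from h import *
# bar angle: wrist ray to the sleeve intersected with the bail's circle about the hinge
def bar(hinge=np.array([.6167,.1083,.159]),yaw=np.radians(17.2)):
    w=cam("wrist"); b=[q for q in blobs(w,(20,120,60),(35,255,255),200)]
    if not b: print("no sleeve"); return
    b=max(b,key=lambda q:q[1][4]); print(b); v=ray(w,b[0]); ux=np.array([np.cos(yaw),np.sin(yaw),0]); g=np.linspace(.05,.6,20000)
    P=w["c"]+g[:,None]*v; X=(P-hinge)@ux; Z=P[:,2]-hinge[2]; e=np.hypot(X,Z)-.09
    i=np.nonzero(np.diff(np.sign(e)))[0]
    for k in i: print("theta",np.arctan2(Z[k],-X[k]).round(3),"bar",P[k].round(4))
    if len(i)==0: k=np.argmin(np.abs(e)); print("nearest",e[k].round(4),np.arctan2(Z[k],-X[k]).round(3),P[k].round(4))
bar()
E
python3 -m jog '[[0,0,0,0,0,-1,-0.1],[0,0,0,0,0,-1,-1],[0,0,0,0,0,0,-1],[0,0,0,0,0,0,-1]]'; python3 bar.py; python3 go.py .5525 .0886 .206
```

```text
t: 15.42
tool_pos: [0.5552, 0.0899, 0.2433]
tool_rot: [-1.863, -2.529, 0.001]
contact_force: [-0.5, 0.0, -1.2]
opening: 0.0001
grip_force: 0.0
([269.2, 221.7], [260, 192, 20, 64, 1081])
theta 0.957 bar [0.5656 0.0981 0.2326]
theta -1.084 bar [0.5939 0.0394 0.0795]
t 15.47 tcp [0.5548 0.0899 0.2425] F [ 0.1 -0.3  0.1] open -0.0001
shift rows [-0.02 -0.08  1.22] turn [-0.03 -0.01  0.01]
```

Bail is at 0.957 rad and staying there, and the fingers are shut above it. I'll move over the bar and press along its arc.

```bash
python3 -m jog '[[0,0,0,0,0.38,0.4,-1],[0,0,0,0,0,0.4,-1],[0,0,0,0,0,0.3,-1],[0,0,0,0,0,0,-1]]'; python3 go.py .5566 .0899 .2016; python3 -c "
import numpy as np
for th,z in((.8,.2016),(.6,.1878),(.4,.172),(.3,.1636),(.2,.1549),(.1,.146),(0,.137),(-.1,.128)):
    x=-.09*np.cos(th);print(th,round(.6167+x*.9553,4),round(.1083+x*.2957,4),z)"
```

```text
t: 15.98
tool_pos: [0.5657, 0.0932, 0.21]
tool_rot: [-1.862, -2.528, 0.002]
contact_force: [0.9, 0.4, -0.2]
opening: -0.0003
grip_force: 0.0
t 15.97 tcp [0.5657 0.0932 0.21  ] F [ 0.9  0.4 -0.2] open -0.0003
shift rows [-0.02 -0.32  0.28] turn [-0.02 -0.    0.01]
0.8 0.5568 0.0898 0.2016
0.6 0.5457 0.0863 0.1878
0.4 0.5375 0.0838 0.172
0.3 0.5346 0.0829 0.1636
0.2 0.5324 0.0822 0.1549
0.1 0.5312 0.0818 0.146
0 0.5307 0.0817 0.137
-0.1 0.5312 0.0818 0.128
```

```bash
python3 -m jog '[[0,0,0,0,-0.16,0.14,-1],[0,0,0,0,-0.16,0.16,-1],[0,0,0,0,-0.2,0.22,-1],[0,0,0,0,-0.19,0.24,-1]]';python3 -m jog '[[0,0,0,0,-0.15,0.27,-1],[0,0,0,0,-0.14,0.26,-1],[0,0,0,0,0,0,-1]]'; python3 go.py .5375 .0838 .172; python3 bar.py
```

```text
t: 16.48
tool_pos: [0.5451, 0.0866, 0.1888]
tool_rot: [-1.863, -2.529, 0.001]
contact_force: [-4.2, -0.6, 3.5]
opening: -0.0001
grip_force: 2.2
t: 16.85
tool_pos: [0.537, 0.0843, 0.171]
tool_rot: [-1.863, -2.528, 0.001]
contact_force: [0.1, -0.3, 0.8]
opening: 0.0001
grip_force: 0.2
t 16.85 tcp [0.537  0.0843 0.171 ] F [ 0.1 -0.3  0.8] open 0.0001
shift rows [-0.02  0.01 -0.03] turn [-0.01 -0.01  0.01]
([251.0, 228.0], [240, 210, 23, 34, 710])
theta 0.414 bar [0.5331 0.0997 0.1952]
theta -0.411 bar [0.5425 0.069  0.123 ]
```

The bar is following under the tip (0.41 rad). Now small steps, watching the force.

```bash
python3 -m jog '[[0,0,0,0,-0.04,0.1,-1],[0,0,0,0,-0.03,0.1,-1]]'|grep -E "pos|force"; python3 -m jog '[[0,0,0,0,-0.03,0.08,-1],[0,0,0,0,-0.03,0.08,-1]]'|grep -E "pos|force"; python3 -m jog '[[0,0,0,0,-0.02,0.08,-1],[0,0,0,0,-0.02,0.08,-1]]'|grep -E "pos|force"
```

```text
tool_pos: [0.5357, 0.0838, 0.1667]
contact_force: [-1.7, 0.1, 2.0]
grip_force: 1.3
tool_pos: [0.5339, 0.0832, 0.1616]
contact_force: [-1.9, -0.2, 2.7]
grip_force: 1.2
tool_pos: [0.5327, 0.0828, 0.1567]
contact_force: [-2.0, 0.3, 1.8]
grip_force: 1.2
```

```bash
python3 -m jog '[[0,0,0,0,-0.02,0.06,-1],[0,0,0,0,-0.01,0.06,-1]]'|grep -E "pos|t_force"; python3 -m jog '[[0,0,0,0,-0.01,0.06,-1],[0,0,0,0,-0.01,0.06,-1]]'|grep -E "pos|t_force"; python3 -m jog '[[0,0,0,0,-0.01,0.06,-1],[0,0,0,0,0,0.06,-1]]'|grep -E "pos|t_force"
```

```text
tool_pos: [0.5319, 0.0826, 0.1532]
contact_force: [-1.5, 0.0, 2.4]
tool_pos: [0.5313, 0.0824, 0.1496]
contact_force: [-2.4, -0.2, 1.7]
tool_pos: [0.5311, 0.0823, 0.146]
contact_force: [-1.5, -1.0, 2.9]
```

```bash
for i in 1; do python3 -m jog '[[0,0,0,0,-0.01,0.06,-1],[0,0,0,0,0,0.06,-1]]'|grep -E "pos|t_force"; done; python3 -m jog '[[0,0,0,0,0,0.06,-1],[0,0,0,0,0,0.06,-1]]'|grep -E "pos|t_force"; python3 -m jog '[[0,0,0,0,0,0.06,-1],[0,0,0,0,0,0.04,-1]]'|grep -E "pos|t_force"
```

```text
tool_pos: [0.531, 0.0822, 0.1443]
contact_force: [-6.8, -0.3, 10.2]
tool_pos: [0.5309, 0.0822, 0.1398]
contact_force: [-2.9, -1.2, 4.6]
tool_pos: [0.5308, 0.0822, 0.1356]
contact_force: [-0.7, -0.8, 2.2]
```

The force peaked at 10 N and then fell, so the bar is passing the noses. I'll continue in 1 mm steps to the seat.

```bash
python3 -m jog '[[0,0,0,0,0,0.03,-1],[0,0,0,0,0,0,-1]]'|grep -E "pos|t_force"; python3 -m jog '[[0,0,0,0,0,0.03,-1],[0,0,0,0,0,0,-1]]'|grep -E "pos|t_force"
```

```text
tool_pos: [0.5308, 0.0823, 0.1346]
contact_force: [0.3, -0.4, 0.5]
tool_pos: [0.5308, 0.0823, 0.1341]
contact_force: [-0.2, -0.4, 0.8]
```

```bash
python3 bar.py; python3 go.py .531 .082 .2
```

```text
([251.4, 227.8], [240, 210, 24, 34, 741])
theta 0.168 bar [0.525  0.1046 0.174 ]
theta -0.171 bar [0.529  0.0917 0.1437]
t 19.7 tcp [0.5308 0.0823 0.1341] F [-0.2 -0.2  1.2] open -0.0001
shift rows [-0.01  0.   -2.2 ] turn [ 0.   -0.    0.01]
```

The force has gone to almost zero, so the catch seems to have the bar. I'll rise and check.

```bash
python3 -m jog '[[0,0,0,0,0,-0.3,-1],[0,0,0,0,0,-1,-1],[0,0,0,0,0,-1,-1],[0,0,0,0,0,0,-1],[0,0,0,0,0,0,-1]]'; python3 bar.py; python3 go.py .5775 -.018 .18; python3 - <<'E'
from h import *
d=cam("wrist","k8.png")
E
```

```text
t: 20.32
tool_pos: [0.5305, 0.0822, 0.2025]
tool_rot: [-1.863, -2.529, 0.001]
contact_force: [0.8, -0.3, -0.3]
opening: 0.0
grip_force: 0.0
([251.8, 209.6], [244, 178, 17, 66, 1056])
theta 0.165 bar [0.5299 0.0886 0.1738]
theta -0.169 bar [0.5332 0.0779 0.1439]
t 20.38 tcp [0.53   0.0823 0.2017] F [ 0.1  0.5 -0.5] open 0.0006
shift rows [-3.66  0.52  0.72] turn [-0.02 -0.01  0.01]
```

View pics/k8.png

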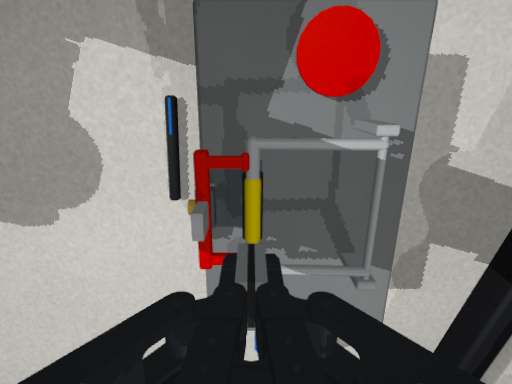

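The bar lies level at the red noses (bar u≈253, noses ending u≈249) and stays down after release. I'll confirm its height with the scene camera before closing the vent.

```bash
python3 -m jog '[[0,0,0,-1,0.13,-0.3,-1],[0,0,0,-1,0.13,-0.3,-1],[0,0,0,-1,0.13,0,-1],[0,0,0,-0.6,0.1,0,-1],[0,0,0,0,0,0,-1]]'; python3 - <<'E'
from h import *
s=cam("scene");t=cam("top");w=cam("wrist")
for d in(s,t,w): print("Y",[b for b in blobs(d,(18,110,60),(36,255,255),8) if b[1][4]<2000],"B",blobs(d,(100,120,40),(130,255,255),15))
y=[b for b in blobs(s,(18,110,60),(36,255,255),8) if 225<b[0][0]<300]; yw=[b for b in blobs(w,(18,110,60),(36,255,255),100)]
if y and yw: print(tri(s,y[0][0],w,yw[0][0]))
yt=[b for b in blobs(t,(18,110,60),(36,255,255),8) if 200<b[0][0]<270 and b[0][1]>120]
if y and yt: print("s-t",tri(s,y[0][0],t,yt[0][0]))
E
python3 bar.py; python3 go.py .5775 -.018 .16
```

```text
t: 21.05
tool_pos: [0.5766, -0.0171, 0.2199]
tool_rot: [-1.864, -2.526, 0.001]
contact_force: [-1.0, 0.6, -0.5]
opening: 0.0002
grip_force: 0.0
Y [([175.0, 139.5], [164, 124, 20, 28, 316]), ([260.1, 207.3], [255, 203, 11, 9, 50])] B [([234.5, 193.9], [232, 192, 6, 5, 26])]
Y [([421.8, 188.4], [407, 172, 34, 30, 387]), ([435.0, 187.2], [422, 183, 22, 9, 73]), ([229.0, 188.2], [225, 186, 9, 5, 32]), ([438.3, 193.0], [433, 191, 10, 5, 21]), ([1.4, 302.3], [0, 296, 5, 14, 41])] B [([367.3, 95.6], [349, 95, 39, 3, 59]), ([404.6, 96.7], [389, 96, 34, 3, 49]), ([224.7, 225.3], [220, 224, 11, 4, 15]), ([34.9, 262.3], [32, 261, 7, 4, 22])]
Y [([230.7, 53.4], [222, 13, 18, 82, 1412])] B [([151.3, 16.3], [149, 0, 6, 33, 151]), ([251.1, 210.4], [235, 193, 34, 35, 953])]
(array([0.5325816 , 0.0834739 , 0.15776456]), np.float64(0.0027927550587442548))
s-t (array([0.53180965, 0.08965114, 0.1622373 ]), np.float64(0.011606644373168476))
([230.7, 53.7], [222, 14, 18, 82, 1409])
theta 0.251 bar [0.5336 0.0819 0.1813]
theta -0.128 bar [0.5304 0.0851 0.1475]
t 21.25 tcp [ 0.5764 -0.0156  0.2208] F [-0.3 -0.5 -0.3] open -0.0003
shift rows [-0.09  0.01  2.03] turn [-0.01 -0.01  0.02]
```

Triangulated bar height is 0.158, which matches the tip contact height (0.156) and has held for over a second. Now I'll push the vent knob home.

```bash
python3 -m jog '[[0,0,0,-0.04,0.02,1,-1],[0,0,0,-0.04,0,1,-1],[0,0,0,0,0,0.2,-1],[0,0,0,0,0,0,-1]]'|grep -E "pos|t_force"; python3 -m jog '[[0,0,0,0,0,0.1,-1],[0,0,0,0,0,0.1,-1]]'|grep -E "pos|t_force";python3 -m jog '[[0,0,0,0,0,0.1,-1],[0,0,0,0,0,0.1,-1]]'|grep -E "pos|t_force"; python3 go.py .5775 -.018 .1314
```

```text
tool_pos: [0.5781, -0.0182, 0.1554]
contact_force: [0.4, -0.3, 0.4]
tool_pos: [0.5789, -0.0187, 0.1504]
contact_force: [0.4, 0.9, 0.2]
tool_pos: [0.5789, -0.0188, 0.1452]
contact_force: [-2.1, 0.9, 4.7]
t 22.25 tcp [ 0.5789 -0.0188  0.1452] F [-2.1  0.9  4.7] open -0.0002
shift rows [ 0.04 -0.04  0.46] turn [0.02 0.01 0.01]
```

```bash
python3 -m jog '[[0,0,0,0,0,0.1,-1],[0,0,0,0,0,0.1,-1]]'|grep -E "pos|t_force";python3 -m jog '[[0,0,0,0,0,0.1,-1],[0,0,0,0,0,0.08,-1]]'|grep -E "pos|t_force"; python3 -m jog '[[0,0,0,0,0,0.07,-1],[0,0,0,0,0,0,-1]]'|grep -E "pos|t_force"
```

```text
tool_pos: [0.5787, -0.0188, 0.1375]
contact_force: [1.1, 0.1, 2.2]
tool_pos: [0.5779, -0.0187, 0.1314]
contact_force: [-3.8, 0.3, 7.9]
tool_pos: [0.578, -0.0186, 0.1313]
contact_force: [-5.0, 0.6, 10.2]
```

The knob clicked in and bottomed at 0.1313, the same height as home before. I'll back off and check everything.

```bash
python3 -m jog '[[0,0,0,0,0,-0.5,-1],[0,0,0,0,0,-1,-1],[0,0,0,0,0,-1,-1],[0,0,0,0,0,-1,-1],[0,0,0,0,0,0,-1]]'; python3 - <<'E'
from h import *
s=cam("scene");w=cam("wrist");o=status.get_obs()
b=lambda d,m,lo,hi:[q[0] for q in blobs(d,lo,hi,m)]
bs=[p for p in b(s,15,(100,120,50),(130,255,255)) if 220<p[0]<250];bw=[p for p in b(w,400,(100,120,40),(130,255,255))]
print("knob",tri(s,bs[0],w,bw[0]))
ys=[p for p in b(s,8,(18,110,60),(36,255,255)) if 225<p[0]<300];yw=b(w,100,(18,110,60),(36,255,255))
print("bar",ys,yw,tri(s,ys[0],w,yw[0]) if yw and ys else "")
print("red",[q for q in blobs(s,(0,130,60),(8,255,255)) if q[0][0]<340 and q[0][1]>150],o["contact_force"],o["t"])
E
```

```text
t: 23.62
tool_pos: [0.5798, -0.0189, 0.2381]
tool_rot: [1.86, 2.525, 0.004]
contact_force: [0.6, -0.9, 0.8]
opening: 0.0
grip_force: 0.0
knob (array([ 0.57768676, -0.01785526,  0.15211242]), np.float64(0.0008096582474648898))
bar [[260.1, 207.3]] [[229.5, 51.2]] (array([0.532523  , 0.08325428, 0.15746489]), np.float64(0.002612464954193433))
red [([339.1, 165.2], [321, 147, 44, 30, 305]), ([205.8, 204.9], [196, 194, 21, 25, 377]), ([152.1, 241.1], [138, 226, 28, 31, 667]), ([275.6, 238.1], [267, 231, 18, 15, 197]), ([312.4, 309.1], [298, 295, 30, 29, 702]), ([324.3, 368.5], [319, 356, 12, 27, 192])] [-0.35657105  0.05290521  0.08284041] 23.725
```

Knob is home (0.152), the bar is held (0.157), the dishes haven't moved, and the robot is touching nothing.

```bash
python3 -c "
from station import finish_job
print(finish_job())"
```

```text
the job is handed in; nothing more can be done
None
```

Job handed in at about 24 s: vent pulled out, bail pressed down until the catch held it by itself, and vent knob pushed home. One stray press: when my first grasp missed, I pushed with 29 N on the already-home knob while checking finger height.

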